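Measure a crystal point on the bench gauge without chipping its tip

TASK

Measure the clear crystal point that lies on the desk. Lift the steel setting bar by its handle out of the gauge's V rests and stand it on the desk beside the gauge, then lay the point in the rests in its place, gently, flat base against the fixed anvil and tip towards the sliding head. Slide the head up until the tip has pressed the sprung plunger in by 3 to 6 mm and leave it so, base still against the anvil: a push of more than 9 newtons chips the tip; leave the other things on the desk where they are.

Things in the scene. Friction and masses are not known exactly. Their poses are not given: they have to be found in the camera images.
- gauge: Bench length gauge for stones, fixed to the desk: grey base plate 90 (x) x 320 (y) x 16 mm high. Origin: centre of its underside; own y runs along the measuring axis towards the fixed anvil, z up. Two V rests stand near the anvil; the sliding head runs on a slideway at the other end.
- anvil_face (a point): Centre of the fixed anvil's face (upright steel disc of 34 mm), 135 mm from the gauge's origin along +y and 57 mm above the desk; the grey block behind it is 74 mm high.
- rest_mid (a point): Point midway between the two V rests, at the height of the V bottoms, 35 mm above the desk and 47 mm from the anvil's face. The rests stand 33 mm either side of it along the gauge: 90 degree V, 10 mm thick (56 mm clear between them), tips of the V 60 mm above the desk and 50 mm apart.
- head (a joint): Travel of the sliding head along the gauge, m: 0 = fully back, grows towards the anvil, at most 0.095. The head stays where it is left; moving it takes about 8 N. With the plunger out, the plunger's face is 209 mm minus this travel from the anvil's face.
- head_grip (a point): On the sliding head: point of the black upright grip (13 mm thick along the gauge, 30 mm across it, its top 105 mm and its foot 72 mm above the desk), 10 mm below the grip's top. The head is 36 mm long and 56 mm wide; its plunger barrel reaches 38 mm from this point towards the anvil.
- plunger (a joint): How far the sprung plunger (10 mm steel stem with a 22 mm flat disc, axis 57 mm above the desk) is pressed into the head's barrel, m: 0 = out, 0.010 = bottomed. Spring 1 N per mm, no preload. Two black rings on the stem reach the barrel's mouth at 0.003 and 0.006.
- plunger_face (a point): Centre of the plunger's flat face, which meets the tip of the stone.
- setting_bar: Steel setting bar, 0.32 kg: round bar of 22 mm, 88 mm long along its own y, with two square dark flanges (30 x 30 x 5 mm, at y = +-20 mm) on which it stands, and a bail handle above. Origin: middle of the bar on its axis; z up. At the start it lies in the V rests, axis 50.6 mm above the desk, along the gauge; standing on the desk its origin is 15 mm up.
- bar_handle (a point): Middle of the setting bar's handle: black sleeve of 13 mm diameter along the bar's y, 46 mm above the bar's axis, 48 mm clear between the handle's legs.
- clear_point: Whitish clear crystal point lying on the desk, 0.31 kg: six-sided shaft 40 mm over corners, 32 over flats, at least 90 long, slightly narrowing, then a sharp tip; 13 to 15 cm in all (to be measured). Origin: centre of the flat base; own z runs to the tip, own x across, level. Axis 16 mm up on the desk; in the rests about 60 at the base. Centre of mass 55 mm from the base.
- amethyst_point: Bystander: purple crystal point standing upright, 46x36x125 mm. Origin: centre of underside.
- glue: Bystander: glue bottle with red nozzle, 38 mm across, 118 mm high. Origin: centre of underside.
- egg: Bystander: green-grey stone egg, 48 mm across, 58 mm high, on a ground foot. Origin: centre of underside.
- green_stone: Bystander: flat green palm stone, 46x63x22 mm. Origin: centre of underside.
- blue_stone: Bystander: blue tumbled stone, 32x36x20 mm. Origin: centre of underside.
- tape: Bystander: roll of masking tape lying flat, 104 mm across, 25 mm high. Origin: centre of underside.
- lens: Bystander: folding loupe, 28x72x15 mm. Origin: centre of underside.
Things that resemble listed ones, but are neither listed nor needed, are in the scene too. Leave any blue look-alike of the setting_bar alone.

How it is judged:
By the outcome, as a careful person would: the job done as asked, in the order asked, and still so for the second after the job is handed in, with the robot touching nothing.
It also fails if it takes over 72 s, if anything falls off the work surface, if the arm or the gripper's body presses on something with over 40 N, if the wrist force passes 120 N, or if a joint passes its speed limit or range.

ROBOT

A 6-joint arm with a two-finger parallel gripper is mounted at the origin on a cart in front of the work surface, level with it; the furniture and walls round the work are solid. World frame = base frame: x ahead of the robot, y to its left, z up, the work surface at z = 0. Lengths are in m, angles in rad, forces in N, time in s.
With the tool pointing down it reaches from about 0.35 to 0.775 m from the base axis. Payload 5.5 kg.
Tool frame: the origin (TCP) lies between the finger pads; the fingertips stand 8 mm ahead of it and the grasp point (between the pads) lies 11 mm behind it; z points along the fingers, y is the line along which they close (so a half turn about z gives the same grasp; the last joint's range is limited). The gripper opens to 85 mm and grips with 20 to 120 N. Pads are 22 mm wide; open, the fingers measure 114 mm over their backs; the gripper's body (76 mm by 85 mm) begins 54 mm behind the grasp point. The pads swing forward as they close: fully open they stand 13 mm farther back than shut.
Start: joints at [-1.428, 0.313, 0.046, 1.304, 0, 1.431], TCP at [0.16, -0.552, 0.239] pointing down, gripper open.
Joint ranges: [-2.76, 2.76], [-0.86, 1.69], [-1.03, 1.26], [-2.2, 2.34], [-1.47, 1.5], [-3.14, 3.14]. Speed limits (rad/s): [2.57, 2.57, 3.14, 3.14, 3.14, 3.14].

INTERFACE

Orientations are given as a unit quaternion [w, x, y, z].
In Python, from workcell import env gives the robot as it stands.
- The arm moves only by the tool move_arm, never from a script. Its argument "moves" is one flat list of numbers, 5 for each row, row after row: the shift along the world's x, y, z in m, then the turn about the world's z in rad, then the finger opening in m, from 0 to 0.0854. A call has 1 to 12 rows; each row is the pose to reach, as a shift and turn from the pose commanded when the call began; what a row does not reach only later rows make up. A row lasts 1/12 s, in which the tool goes at most 41.7 mm and 7.16 degrees, less where a joint would pass 70% of its speed; a pose out of reach is approached as far as the arm can. A call with a gripper value outside its range is refused whole. The fingers move at their own pace and stop on an object; "newtons" is the grip in N (left out, the last holds). Time passes only in rows, so rows that repeat a pose let the fingers close. It gives the time, the measured TCP pose, the force, the opening and the grip force at its end, in the units of the state.
- env.get_state(): the state, without advancing time (a new reading comes with each control period).
- env.read_camera(name): name is "scene" or "top"; returns a dict with "pixels" (400x640x3 uint8, red, green, blue), "camera_matrix" (3x3 intrinsics, pixels), "rvec" (rotation vector, rad) and "tvec" (3), from world to camera coordinates, as OpenCV has them. Camera axes: x right, y down, z forward; pixel columns grow to the right and rows downward; lengths in m; the calibration is good to about 2 mm. A picture is of the moment at which its call begins. There is no depth.
- env.hand_in(): hands the job in; it is judged then, once.
The state is a dict: "clock": time; "joint_pos": joint angles; "qvel": joint speeds; "tau": joint torques, N m; "tcp_pos": TCP position; "orientation": TCP orientation; "wrist_force": force on the tool from outside, world axes, zero at the start; "ft_torque": the same for the moment, N m; "finger_gap": finger opening in m; "grip_force": force on a finger pad.
Only numpy, scipy, OpenCV 4.12 (cv2) and the standard library are available. Lean on these libraries where they do the work, as an engineer would, in place of code of your own. Each camera call takes 0.05 s, during which the arm holds its last target. There are 200 camera calls.

## Working session

There is one attempt and no reset: what is moved stays moved. The work goes in short steps, Python scripts to look and compute and a tool call to move; the robot and the scene stay as the last step left them, time stands still between calls to the robot, and variables do not carry over. Pictures are saved under pics/ and viewed, at most 10 in all, crops included, and the job is handed in when it is done.

Besides the shell and the picture viewer there is one more tool, called after "Request:" as name(argument=value, ...) on one line, values as JSON. move_arm: Moves the arm, as the interface text tells. Its arguments: {"type":"object","properties":{"moves":{"type":"array"},"newtons":{"type":"number"}},"required":["moves"]}

```bash
mkdir -p pics; cat > h.py <<'E'
import numpy as np, cv2
from workcell import env
def cam(n):
    c=env.read_camera(n); c['R']=cv2.Rodrigues(np.array(c['rvec'],float))[0]; c['t']=np.array(c['tvec'],float).ravel(); c['K']=np.array(c['camera_matrix'],float); return c
def ray(c,u,v):
    d=c['R'].T@np.linalg.solve(c['K'],[u,v,1.]); return -c['R'].T@c['t'],d
def onz(c,u,v,z):
    o,d=ray(c,u,v); return o+d*(z-o[2])/d[2]
def proj(c,p):
    q=c['K']@(c['R']@np.array(p,float)+c['t']); return q[:2]/q[2]
def two(c1,p1,c2,p2):
    o1,d1=ray(c1,*p1);o2,d2=ray(c2,*p2)
    d1/=np.linalg.norm(d1);d2/=np.linalg.norm(d2)
    s=np.linalg.lstsq(np.c_[d1,-d2],o2-o1,rcond=None)[0]
    a=o1+s[0]*d1;b=o2+s[1]*d2
    return (a+b)/2,np.linalg.norm(a-b)
def save(c,n): cv2.imwrite('pics/'+n,c['pixels'][:,:,::-1])
E
python3 - <<'E'
from h import *
for n in('scene','top'):
    c=cam(n); save(c,n+'0.png'); print(n,c['K'].tolist(),-c['R'].T@c['t'],c['R'].round(2).tolist())
E
```

```text
scene [[430.5930854746314, 0.0, 313.72581391571924], [0.0, 430.5930854746314, 199.53531384813732], [0.0, 0.0, 1.0]] [-0.05392057  0.76631766  0.59366933] [[-0.77, -0.64, 0.02], [-0.3, 0.34, -0.89], [0.56, -0.69, -0.45]]
top [[452.59623906723334, 0.0, 323.88153580421846], [0.0, 452.59623906723334, 195.25108960936578], [0.0, 0.0, 1.0]] [0.31955448 0.04883247 1.19386362] [[-0.01, -1.0, -0.0], [-0.98, 0.01, -0.2], [0.2, -0.0, -0.98]]
```

View pics/top0.png

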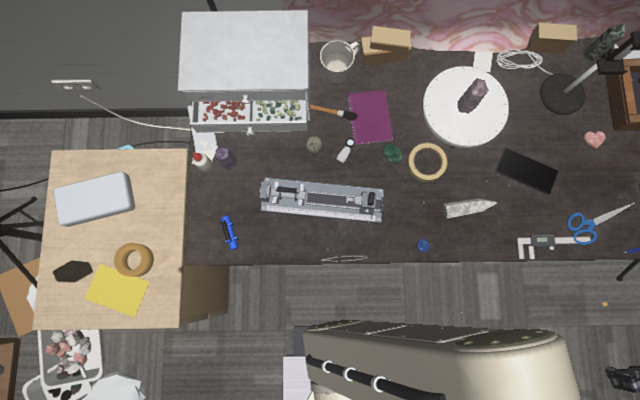

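View pics/scene0.png

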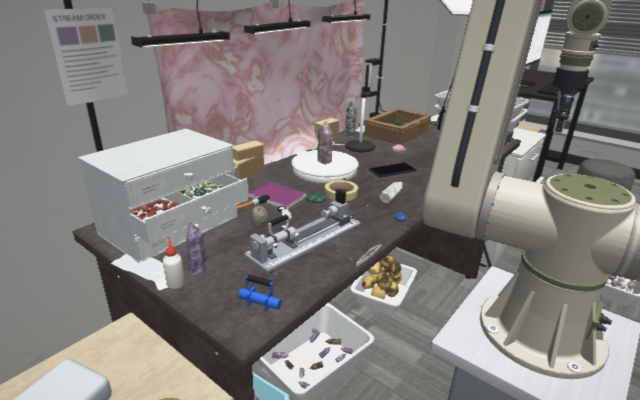

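The top view shows the gauge around (322,200), the crystal at (445–497, 207) with its tip to the right, and a blue look-alike bar at (229,232). The scene view shows the gauge at (305,230) and the crystal at (391,190). I'll zoom in on these.

```bash
python3 - <<'E'
from h import *
a=cv2.imread('pics/top0.png')[165:235,250:510]; b=cv2.imread('pics/scene0.png')[170:280,235:415]
a=cv2.resize(a,None,fx=3,fy=3,interpolation=cv2.INTER_CUBIC);b=cv2.resize(b,None,fx=3.3,fy=3.3,interpolation=cv2.INTER_CUBIC)
o=np.zeros((a.shape[0]+b.shape[0],800,3),np.uint8);o[:a.shape[0],:a.shape[1]]=a;o[a.shape[0]:,:b.shape[1]]=b
print(o.shape);cv2.imwrite('pics/z0.png',o)
E
```

```text
(573, 800, 3)
```

View pics/z0.png

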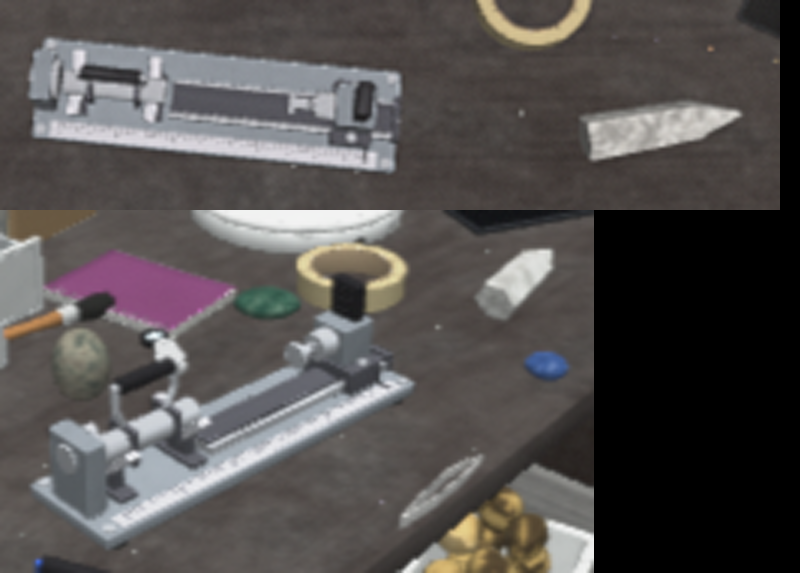

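Enlarged views: the anvil is at the left (+y) end, with the setting bar in the rests (handle near (110,73)) and the head's black grip at (365,100). The crystal's base is at left and its tip at right (740,113), so it already points the right way. Next I'll measure with masks.

```bash
python3 - <<'E'
from h import *
T=cam('top');S=cam('scene')
def blobs(c,roi,f,amin):
    x0,y0,x1,y1=roi; im=c['pixels'][y0:y1,x0:x1]; m=f(im).astype(np.uint8)
    n,l,s,ce=cv2.connectedComponentsWithStats(m)
    return [(ce[i]+[x0,y0],s[i],cv2.minAreaRect((np.argwhere(l==i)[:,::-1]+[x0,y0]).astype(np.float32))) for i in range(1,n) if s[i,4]>=amin]
blk=lambda im: im.max(2)<38
for nm,c,roi in(('T',T,(258,175,390,225)),('S',S,(265,240-55,350,290))):
    for b in blobs(c,roi,blk,12): print(nm,b[0].round(1),b[1].tolist(),[np.round(q,1) for q in b[2]])
# crystal
br=lambda im:im.min(2)>105
for nm,c,roi in(('T',T,(430,190,510,225)),('S',S,(375,175,408,210))):
    for b in blobs(c,roi,br,30): print('crys',nm,b[0].round(1),b[1].tolist(),cv2.boxPoints(b[2]).round(1).tolist())
# plate
for b in blobs(T,(255,170,390,228),lambda im:im.min(2)>75,300): print('plate',b[0],b[1].tolist(),cv2.boxPoints(b[2]).round(1).tolist())
for p in [(265.7,177.7),(261,211),(383.7,189),(381.3,222)]: print(onz(T,*p,.016).round(4))
E
```

```text
S [340.1 197. ] [71, 6, 9, 12, 79] [array([340. , 196.5]), array([11.,  8.]), np.float64(90.0)]
S [279.1 221. ] [8, 33, 14, 7, 20] [array([279.5, 221. ]), array([ 1.4, 14.3]), np.float64(66.8)]
crys T [467.4 207.1] [14, 9, 53, 20, 621] [[444.0, 203.8000030517578], [494.29998779296875, 193.6999969482422], [497.20001220703125, 208.1999969482422], [446.79998779296875, 218.1999969482422]]
crys S [390.9 191.2] [4, 6, 24, 22, 289] [[377.5, 195.5], [396.5, 176.5], [405.0, 185.0], [386.0, 204.0]]
plate [320.97349398 199.62891566] [0, 4, 129, 54, 4150] [[251.10000610351562, 215.3000030517578], [256.8999938964844, 171.39999389648438], [385.29998779296875, 188.39999389648438], [379.5, 232.39999389648438]]
[0.6071 0.2034 0.016 ]
[0.517  0.2148 0.016 ]
[ 0.5714 -0.111   0.016 ]
[ 0.483  -0.1011  0.016 ]
```

```bash
python3 - <<'E'
from h import *
T=cam('top');S=cam('scene')
# crystal contour to plane z=.016, oriented by PCA and slices
im=T['pixels'][190:225,430:510].astype(np.float32).mean(2)
up=cv2.resize(im,None,fx=4,fy=4,interpolation=cv2.INTER_CUBIC)
m=(up>95).astype(np.uint8);n,l,s,_=cv2.connectedComponentsWithStats(m);i=1+s[1:,4].argmax()
px=np.argwhere(l==i)[:,::-1]; px=(px+.5)/4-.5+[430,190]
P=np.array([onz(T,*p,.016)[:2] for p in px])
d=cv2.fitLine(P.astype(np.float32),cv2.DIST_L2,0,.001,.001).ravel(); a=d[:2].astype(float); a*=-np.sign(a[1]); nrm=np.array([-a[1],a[0]])
for k in range(3):
    q=P-P.mean(0);u=q@a;v=q@nrm;L=u.min(),u.max();us=np.linspace(L[0]+.012,L[0]+.085,15)
    lo=np.array([v[abs(u-x)<.002].min() for x in us]);hi=np.array([v[abs(u-x)<.002].max() for x in us])
    k_=np.polyfit(us,(lo+hi)/2,1); a=a+k_[0]*nrm;a/=np.linalg.norm(a);nrm=np.array([-a[1],a[0]])
print('axis',a,'yaw of a vs -y deg',np.degrees(np.arctan2(a[0],-a[1])),'len',L[1]-L[0],'width',(hi-lo).round(4))
q=P-P.mean(0);u=q@a
mid=P.mean(0)+np.polyval(k_,0)*nrm
print('base',mid+a*u.min(),'tip',mid+a*u.max(),'tip pt',P[u.argmax()])
print('CoM', mid+a*(u.min()+.055))
# handle & grip, dark mask inside gauge
for nm,c,roi in(('T',T,(270,180,305,195)),('T',T,(360,188,380,210)),('S',S,(262,225-20,292,235)),('S',S,(333,190,348,206))):
    x0,y0,x1,y1=roi;g=c['pixels'][y0:y1,x0:x1].max(2);mm=(g<60).astype(np.uint8);n,l,s,ce=cv2.connectedComponentsWithStats(mm)
    for i in range(1,n):
        if s[i,4]>15: print(nm,ce[i]+[x0,y0],s[i]+[x0,y0,0,0,0])
A=np.array([.111,.994]);C=np.array([.5446,.0515])
h=C+.088*A
for nm,p in(('handle',(*h,.0966)),('gripmid?',(*(C-.1*A),.09)),('anv',(*(C+.135*A),.057))): print(nm,p,proj(T,p),proj(S,p))
o=[]
for c,x in((T,(255,170,390,225)),(S,(240,190,350,290))):
    x0,y0,x1,y1=x;o.append(cv2.resize(c['pixels'][y0:y1,x0:x1,::-1],None,fx=5,fy=5,interpolation=cv2.INTER_CUBIC))
    X=np.array([-A[1]*-1,-A[0]])
    pts=[(*(C+sx*.045*X+sy*.16*A),.016) for sx in(-1,1) for sy in(-1,1)]+[(*(h),.0966),(*(h+.024*A),.0966),(*(h-.024*A),.0966),(*(C+.135*A),.057)]
    for p in pts:
        r=proj(c,p);cv2.circle(o[-1],(int((r[0]-x0+.5)*5),int((r[1]-y0+.5)*5)),3,(0,0,255),1)
o[1]=cv2.resize(o[1],None,fx=.6,fy=.6)
W=np.zeros((o[0].shape[0]+o[1].shape[0],max(o[0].shape[1],o[1].shape[1]),3),np.uint8)
W[:o[0].shape[0],:o[0].shape[1]]=o[0];W[o[0].shape[0]:,:o[1].shape[1]]=o[1];print(W.shape);cv2.imwrite('pics/z1.png',W)
E
```

```text
axis [ 0.15601181 -0.98775519] yaw of a vs -y deg 8.975482814958045 len 0.14112234468726226 width [0.0406 0.0407 0.0405 0.0405 0.0399 0.0393 0.0391 0.0384 0.0391 0.039
 0.0382 0.0386 0.038  0.0377 0.0368]
base [ 0.51008883 -0.26918546] tip [ 0.53210558 -0.40857979] tip pt [ 0.53141265 -0.40868924]
CoM [ 0.51866948 -0.323512  ]
T [287.54545455 189.75      ] [277 188  19   5  44]
T [370.21212121 198.60606061] [368 193   6  12  33]
S [278.4137931  220.06896552] [270 216  18  10  87]
S [340.16981132 195.89622642] [336 190  10  13 106]
handle (np.float64(0.554368), np.float64(0.13897199999999998), 0.0966) [287.27693395 190.35107183] [280.06662316 219.24729571]
gripmid? (np.float64(0.5335), np.float64(-0.047900000000000005), 0.09) [362.69600529 198.00776888] [335.55543536 197.56568509]
anv (np.float64(0.559585), np.float64(0.18569), 0.057) [270.34448679 191.84237212] [264.61470175 241.00152384]
(575, 675, 3)
```

View pics/z1.png

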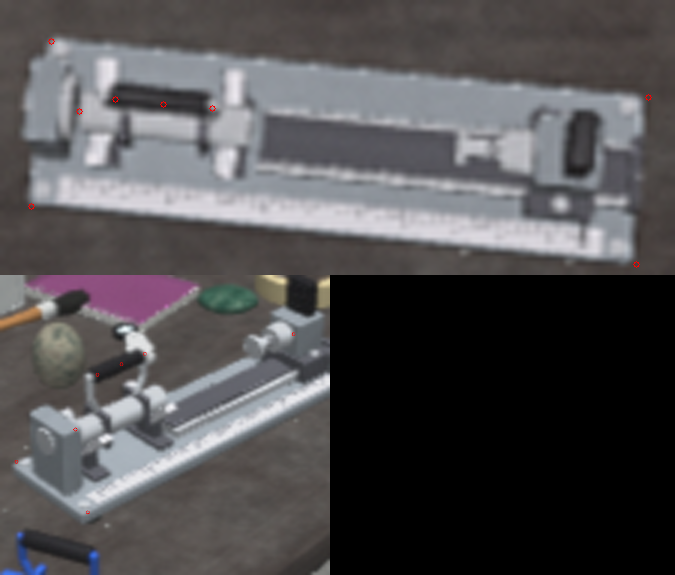

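The projected plate corners and handle points land on the plate's corners and the sleeve to within about 1–1.5 px. I'll now triangulate the handle and grip, and find the desk edge and obstacles so I can plan where to stand the bar.

```bash
python3 - <<'E'
from h import *
T=cam('top');S=cam('scene')
print('handle',two(T,(287.5,189.75),S,(278.4,220.1)),onz(T,287.5,189.75,.0966))
print('grip top',onz(T,371,198,.105),onz(S,340.5,191,.105),two(T,(370.2,198.6),S,(340.2,196.5)))
for n,p in dict(edge=(310,262),blueR=(238,245),bl2=(228,215),outl=(322,259),egg=(314,144),lens=(340,160),tape=(427,178),bstone=(423,245)).items(): print(n,onz(T,*p,0).round(3))
s=env.get_state();print(s['tcp_pos'],s['orientation'],s['wrist_force'],s['finger_gap'])
E
```

```text
handle (array([0.55768157, 0.13946307, 0.09294845]), np.float64(0.0024519033855149803)) [0.55588358 0.13842096 0.0966    ]
grip top [ 0.53030573 -0.06692821  0.105     ] [ 0.52937542 -0.06274768  0.105     ] (array([ 0.53236173, -0.06688586,  0.08642068]), np.float64(0.00011016235929266362))
edge [0.383 0.087 0.   ]
blueR [0.43  0.276 0.   ]
bl2 [0.51  0.305 0.   ]
outl [0.39  0.056 0.   ]
egg [0.704 0.073 0.   ]
lens [0.658 0.003 0.   ]
tape [ 0.604 -0.232  0.   ]
bstone [ 0.423 -0.21   0.   ]
[ 0.16044595 -0.55213059  0.23917406] [-1.06558652e-04  9.90017938e-01  1.40941372e-01 -9.28588745e-06] [ 0.01886303  0.0360446  -0.77267389] 0.08482136613765776
```

Request:
move_arm(moves=[0.396,0.691,0,1.173,0.085,0.396,0.691,0,1.173,0.085,0.396,0.691,0,1.173,0.085,0.396,0.691,0,1.173,0.085,0.396,0.691,0,1.173,0.085,0.396,0.691,0,1.173,0.085,0.396,0.691,0,1.173,0.085,0.396,0.691,0,1.173,0.085,0.396,0.691,0,1.173,0.085,0.396,0.691,0,1.173,0.085,0.396,0.691,0,1.173,0.085,0.396,0.691,0,1.173,0.085], newtons=40)

```text
clock: 1.4
tcp_pos: [0.4097, -0.1165, 0.2397]
orientation: [0.001, 0.747, 0.665, 0.0]
wrist_force: [0.4, -0.3, 0.2]
finger_gap: 0.0853
grip_force: 0.0
```

Request:
move_arm(moves=[0.146,0.2555,0,0,0.085,0.146,0.2555,0,0,0.085,0.146,0.2555,0,0,0.085,0.146,0.2555,0,0,0.085,0.146,0.2555,0,0,0.085,0.146,0.2555,0,0,0.085,0.146,0.2555,0,0,0.085,0.146,0.2555,0,0,0.085,0.146,0.2555,-0.09,0,0.05,0.146,0.2555,-0.09,0,0.05,0.146,0.2555,-0.09,0,0.05,0.146,0.2555,-0.09,0,0.05])

```text
clock: 2.4
tcp_pos: [0.5521, 0.1366, 0.1464]
orientation: [-0.002, 0.747, 0.665, -0.003]
wrist_force: [-0.1, -0.4, 0.3]
finger_gap: 0.0504
grip_force: 0.0
```

Request:
move_arm(moves=[0.004,0.0025,-0.03,0,0.05,0.004,0.0025,-0.061,0,0.05,0.004,0.0025,-0.061,0,0.05,0.004,0.0025,-0.061,0,0.05])

```text
clock: 2.73
tcp_pos: [0.559, 0.1392, 0.0895]
orientation: [-0.0, 0.747, 0.665, -0.0]
wrist_force: [0.4, -0.4, -0.2]
finger_gap: 0.0498
grip_force: 0.0
```

```bash
python3 - <<'E'
from h import *
S=cam('scene');T=cam('top')
a=cv2.resize(S['pixels'][190:290,240:350,::-1],None,fx=4,fy=4,interpolation=cv2.INTER_CUBIC)
b=cv2.resize(T['pixels'][165:230,255:390,::-1],None,fx=2.6,fy=2.6)
o=np.zeros((400,800,3),np.uint8);o[:,:440]=a;o[:b.shape[0],442:442+b.shape[1]]=b;cv2.imwrite('pics/g1.png',o)
print(env.get_state()['tcp_pos'])
E
```

```text
[0.56085192 0.13949913 0.09139531]
```

View pics/g1.png

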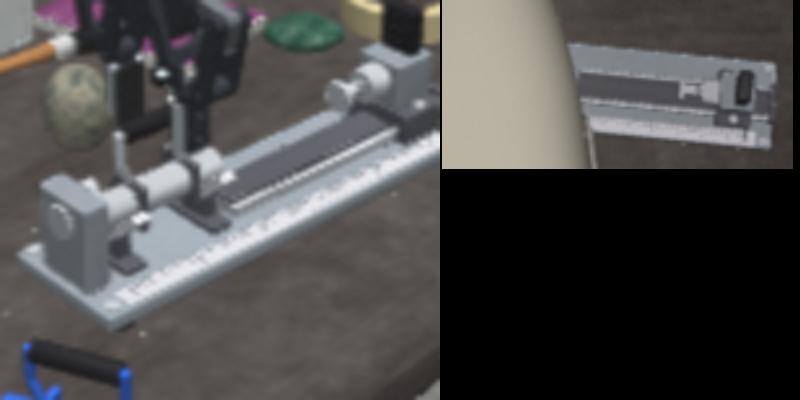

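The fingers straddle the handle sleeve (fingers near (125,100) and (200,110), sleeve at (155,122)). I'll re-centre slightly, close and lift a little.

Request:
move_arm(moves=[-0.0045,0,-0.004,0,0.05,-0.0045,0,-0.004,0,0.05,-0.0045,0,-0.004,0,0.05])

```text
clock: 3.08
tcp_pos: [0.5548, 0.1397, 0.0855]
orientation: [0.0, 0.747, 0.665, 0.001]
wrist_force: [-0.2, -0.6, -0.0]
finger_gap: 0.0499
grip_force: 0.0
```

Request:
move_arm(moves=[0,0,0,0,0.005,0,0,0,0,0.005,0,0,0,0,0.005,0,0,0,0,0.005,0,0,0,0,0.005], newtons=50)

```text
clock: 3.5
tcp_pos: [0.5548, 0.1396, 0.0847]
orientation: [0.0, 0.747, 0.665, 0.0]
wrist_force: [-0.3, -0.8, 2.7]
finger_gap: 0.0113
grip_force: 48.6
```

Request:
move_arm(moves=[0,0,0.01,0,0.005,0,0,0.03,0,0.005,0,0,0.06,0,0.005,0,0,0.07,0,0.005,-0.02,-0.01,0.07,0,0.005,-0.05,-0.023,0.07,0,0.005,-0.08,-0.036,0.07,0,0.005,-0.11,-0.05,0.06,0,0.005,-0.11,-0.05,0.03,0,0.005,-0.11,-0.05,0,0,0.005,-0.11,-0.05,-0.02,0,0.005,-0.11,-0.05,-0.028,0,0.005])

```text
clock: 4.5
tcp_pos: [0.4419, 0.0894, 0.0536]
orientation: [-0.001, 0.747, 0.665, -0.002]
wrist_force: [0.5, 0.2, -1.8]
finger_gap: 0.0109
grip_force: 49.1
```

Request:
move_arm(moves=[0,0,0,0,0.005,0,0,0,0,0.005])

```text
clock: 4.67
tcp_pos: [0.4447, 0.0896, 0.0565]
orientation: [-0.0, 0.747, 0.665, -0.0]
wrist_force: [-0.0, -0.3, -2.2]
finger_gap: 0.0111
grip_force: 49.1
```

Request:
move_arm(moves=[0,0,-0.003,0,0.005,0,0,-0.0055,0,0.005,0,0,-0.0065,0,0.005,0,0,-0.0075,0,0.005,0,0,-0.0075,0,0.005])

```text
clock: 5.08
tcp_pos: [0.4457, 0.0896, 0.0497]
orientation: [0.001, 0.747, 0.665, 0.001]
wrist_force: [0.6, -0.1, 1.4]
finger_gap: 0.0114
grip_force: 49.6
```

Request:
move_arm(moves=[0,0,0,0,0.05,0,0,0,0,0.05,0,0,0,0,0.05,0,0,0.01,0,0.06,0,0,0.03,0,0.085,0,0,0.06,0,0.085,0,0,0.1,0,0.085,0,0,0.13,0,0.085])

```text
clock: 5.75
tcp_pos: [0.4444, 0.0896, 0.181]
orientation: [0.0, 0.747, 0.665, 0.0]
wrist_force: [0.8, 0.5, 0.8]
finger_gap: 0.0847
grip_force: 0.0
```

Request:
move_arm(moves=[0.073,-0.408,0,0.272,0.08,0.073,-0.408,0,0.272,0.08,0.073,-0.408,0,0.272,0.08,0.073,-0.408,0,0.272,0.08,0.073,-0.408,0,0.272,0.08,0.073,-0.408,0,0.272,0.08,0.073,-0.408,0,0.272,0.08,0.073,-0.408,0,0.272,0.08,0.073,-0.408,0,0.272,0.08,0.073,-0.408,0,0.272,0.08,0.073,-0.408,0,0.272,0.08,0.073,-0.408,-0.04,0.272,0.08])

```text
clock: 6.75
tcp_pos: [0.5219, -0.3257, 0.1453]
orientation: [0.008, 0.651, 0.759, -0.0]
wrist_force: [1.8, -1.6, -0.4]
finger_gap: 0.0801
grip_force: 0.0
```

Request:
move_arm(moves=[0,0,-0.03,0,0.08,0,0,-0.06,0,0.08,0,0,-0.06,0,0.08,0,0,-0.06,0,0.08])

```text
clock: 7.08
tcp_pos: [0.5161, -0.317, 0.0772]
orientation: [-0.002, 0.649, 0.76, -0.0]
wrist_force: [-0.3, -0.6, 0.1]
finger_gap: 0.0797
grip_force: 0.0
```

```bash
python3 - <<'E'
from h import *
S=cam('scene');T=cam('top')
print(env.get_state()['tcp_pos'],env.get_state()['orientation'])
a=cv2.resize(S['pixels'][140:240,230:430,::-1],None,fx=4,fy=4,interpolation=cv2.INTER_CUBIC)
b=T['pixels'][150:300,150:550,::-1]
o=np.zeros((555,800,3),np.uint8);o[:400]=a;o[402:552,:400]=b;cv2.imwrite('pics/g2.png',o)
E
```

```text
[ 0.51848805 -0.31881257  0.08064216] [1.09788109e-03 6.49355847e-01 7.60483908e-01 7.00893193e-05]
```

View pics/g2.png

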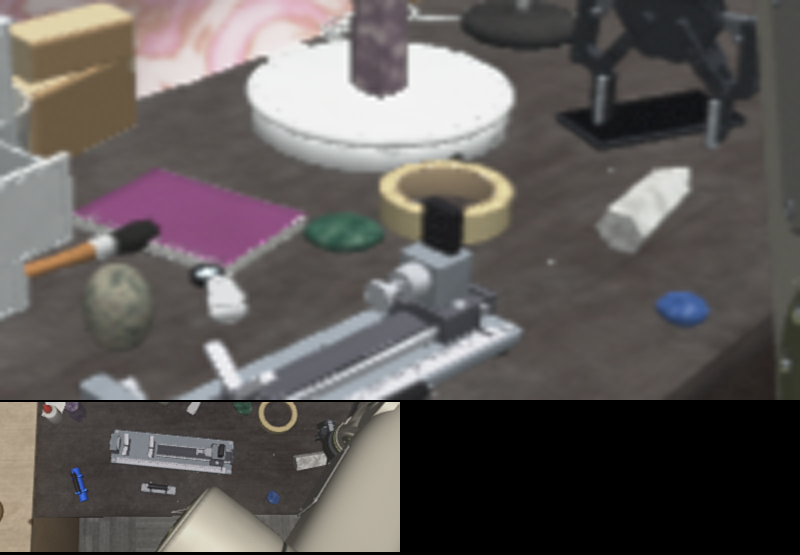

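The bar stands beside the gauge (bottom view (158,489)), with the blue look-alike and the bystanders untouched. The crystal is free, with its base at about (622,228) in the enlarged view. I'll descend on it now.

```bash
python3 - <<'E'
from h import *
S=cam('scene')
print(onz(S,385.6,197,.016),onz(S,402.2,182.8,.016))
E
```

```text
[ 0.5096497  -0.27168079  0.016     ] [ 0.52323397 -0.39679012  0.016     ]
```

Request:
move_arm(moves=[0,0,-0.03,0,0.08,0,0,-0.055,0,0.08,0,0,-0.067,0,0.08,0,0,-0.068,0,0.08,0,0,-0.068,0,0.08])

```text
clock: 7.65
tcp_pos: [0.5183, -0.3187, 0.0121]
orientation: [0.001, 0.649, 0.76, 0.0]
wrist_force: [0.7, -0.0, 1.0]
finger_gap: 0.0799
grip_force: 0.0
```

Request:
move_arm(moves=[0,0,0,0,0.03,0,0,0,0,0.03,0,0,0,0,0.03,0,0,0,0,0.03,0,0,0,0,0.03], newtons=45)

```text
clock: 8.07
tcp_pos: [0.5188, -0.3191, 0.0127]
orientation: [0.002, 0.649, 0.76, 0.0]
wrist_force: [1.7, 1.3, 6.0]
finger_gap: 0.0353
grip_force: 44.1
```

Request:
move_arm(moves=[0,0,0.005,0,0.03,0,0,0.02,0,0.03,0,0,0.04,0,0.03,0,0,0.06,0,0.03,0,0,0.06,0,0.03,0,0,0.06,0,0.03])

```text
clock: 8.57
tcp_pos: [0.5182, -0.319, 0.0717]
orientation: [0.001, 0.649, 0.76, 0.0]
wrist_force: [-0.8, 0.2, -3.5]
finger_gap: 0.0352
grip_force: 45.4
```

```bash
python3 - <<'E'
from h import *
s=env.get_state();print(s['tcp_pos'],s['wrist_force'],s['ft_torque'])
S=cam('scene');T=cam('top')
a=cv2.resize(S['pixels'][140:220,330:430,::-1],None,fx=5,fy=5,interpolation=cv2.INTER_CUBIC)
b=cv2.resize(T['pixels'][180:240,420:520,::-1],None,fx=3,fy=3)
o=np.zeros((400,800,3),np.uint8);o[:,:500]=a;o[:180,500:]=b;cv2.imwrite('pics/g3.png',o)
E
```

```text
[ 0.51816406 -0.31896065  0.07166405] [-0.75801085  0.21386158 -3.52724659] [ 0.01207039 -0.00738876 -0.01839256]
```

View pics/g3.png

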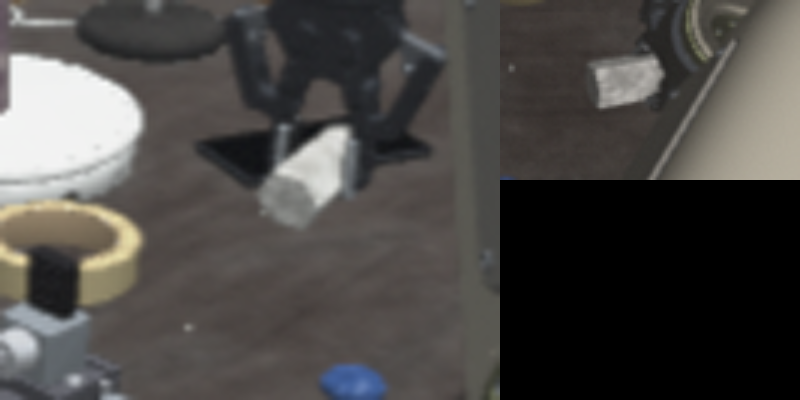

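The crystal is held level across its corners, with its base facing the gauge ((288,200) in the enlarged view). I'll carry it over the gauge.

Request:
move_arm(moves=[0,0,0.025,0,0.03,0,0.005,0.055,-0.03,0.03,0.002,0.03,0.085,-0.06,0.03,0.005,0.06,0.1,-0.09,0.03,0.008,0.095,0.1,-0.12,0.03,0.011,0.13,0.1,-0.15,0.03,0.014,0.165,0.1,-0.18,0.03,0.017,0.2,0.1,-0.21,0.03,0.02,0.235,0.1,-0.24,0.03,0.023,0.27,0.1,-0.272,0.03,0.026,0.305,0.1,-0.272,0.03,0.028,0.335,0.1,-0.272,0.03])

```text
clock: 9.67
tcp_pos: [0.5443, 0.019, 0.1689]
orientation: [-0.001, 0.746, 0.666, -0.001]
wrist_force: [0.8, -0.4, -2.7]
finger_gap: 0.0349
grip_force: 45.9
```

Request:
move_arm(moves=[0.003,0.035,0,0,0.03,0.005,0.065,0,0,0.03,0.007,0.095,0,0,0.03,0.008,0.113,0,0,0.03,0.008,0.113,0,0,0.03,0.008,0.113,0,0,0.03,0.008,0.113,0,0,0.03])

```text
clock: 10.25
tcp_pos: [0.5528, 0.1292, 0.1694]
orientation: [-0.001, 0.747, 0.665, -0.001]
wrist_force: [0.4, 0.6, -1.8]
finger_gap: 0.0353
grip_force: 45.9
```

Request:
move_arm(moves=[0.001,0,-0.03,0,0.03,0.001,0,-0.06,0,0.03,0.001,0,-0.085,0,0.03,0.001,0,-0.097,0,0.03,0.001,0,-0.1,0,0.03,0.001,0,-0.1,0,0.03])

```text
clock: 10.75
tcp_pos: [0.5535, 0.1283, 0.0695]
orientation: [-0.001, 0.747, 0.665, -0.001]
wrist_force: [-0.3, 0.2, -1.9]
finger_gap: 0.035
grip_force: 45.9
```

```bash
python3 - <<'E'
from h import *
s=env.get_state();print(s['tcp_pos'],s['wrist_force'],s['ft_torque'])
S=cam('scene')
cv2.imwrite('pics/g4.png',cv2.resize(S['pixels'][180:280,240:370,::-1],None,fx=5,fy=5,interpolation=cv2.INTER_CUBIC))
E
```

```text
[0.55348897 0.1282977  0.0694773 ] [-0.31126638  0.23840074 -1.93629758] [ 0.01181876 -0.00126996  0.06230375]
```

View pics/g4.png

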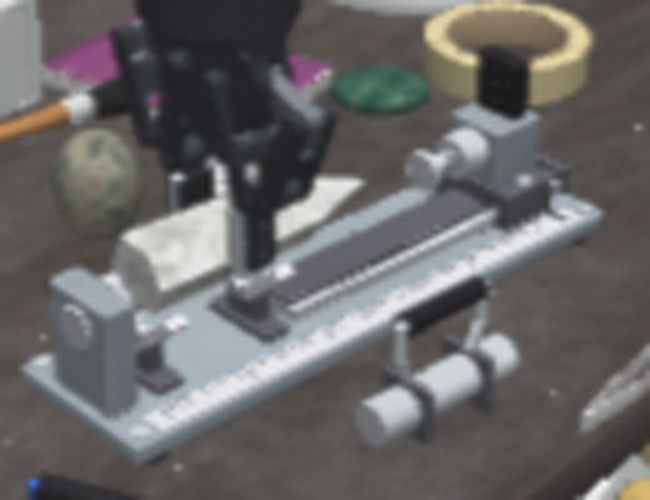

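The crystal hangs just above the rests, with its base (about (155,265)) short of the anvil and the near finger just ahead of the second rest. I'll shift 5 mm towards the anvil and lower with force checks.

Request:
move_arm(moves=[0.0006,0.005,0,0,0.03,0.0006,0.005,0,0,0.03,0.0006,0.005,-0.004,0,0.03,0.0006,0.005,-0.008,0,0.03,0.0006,0.005,-0.01,0,0.03,0.0006,0.005,-0.01,0,0.03])

```text
clock: 11.3
tcp_pos: [0.555, 0.1346, 0.0604]
orientation: [0.0, 0.747, 0.665, -0.0]
wrist_force: [0.1, 0.8, -1.8]
finger_gap: 0.0348
grip_force: 45.9
```

Request:
move_arm(moves=[0,0,-0.0007,0,0.03,0,0,-0.0015,0,0.03,0,0,-0.0015,0,0.03])

```text
clock: 11.55
tcp_pos: [0.5555, 0.1346, 0.0595]
orientation: [0.0, 0.747, 0.665, 0.0]
wrist_force: [0.8, 0.3, -0.9]
finger_gap: 0.0352
grip_force: 46.0
```

Request:
move_arm(moves=[0.0001,0.001,0,0,0.03,0.0002,0.002,0,0,0.03,0.0003,0.002,0,0,0.03])

```text
clock: 11.8
tcp_pos: [0.5559, 0.1366, 0.0596]
orientation: [0.0, 0.747, 0.665, 0.0]
wrist_force: [1.9, -0.7, -2.7]
finger_gap: 0.0351
grip_force: 46.0
```

Request:
move_arm(moves=[0.0001,0.001,0,0,0.03,0.0002,0.002,0,0,0.03,0.0002,0.002,0,0,0.03])

```text
clock: 12.05
tcp_pos: [0.5559, 0.1376, 0.0595]
orientation: [0.001, 0.747, 0.665, -0.001]
wrist_force: [1.8, -6.0, -0.1]
finger_gap: 0.0348
grip_force: 46.2
```

Request:
move_arm(moves=[0.0001,0.001,0,0,0.03,0.0001,0.001,0,0,0.03,0.0001,0.001,0,0,0.03])

```text
clock: 12.3
tcp_pos: [0.5559, 0.1376, 0.0596]
orientation: [0.002, 0.747, 0.665, -0.001]
wrist_force: [1.0, -8.8, 1.5]
finger_gap: 0.0351
grip_force: 46.3
```

Request:
move_arm(moves=[-0.0002,-0.0018,0,0,0.03,-0.0002,-0.0018,-0.001,0,0.03,-0.0002,-0.0018,-0.002,0,0.03,-0.0002,-0.0018,-0.0025,0,0.03,-0.0002,-0.0018,-0.0025,0,0.03])

```text
clock: 12.72
tcp_pos: [0.5566, 0.1374, 0.0583]
orientation: [0.001, 0.747, 0.665, 0.001]
wrist_force: [0.5, -4.4, 7.6]
finger_gap: 0.0356
grip_force: 46.7
```

Request:
move_arm(moves=[0,0,-0.001,0,0.03,0,0,-0.0015,0,0.03,0,0,-0.0015,0,0.03])

```text
clock: 12.97
tcp_pos: [0.5573, 0.1373, 0.0575]
orientation: [0.002, 0.747, 0.665, 0.001]
wrist_force: [-1.0, -6.2, 11.0]
finger_gap: 0.0352
grip_force: 46.9
```

Request:
move_arm(moves=[0,-0.0006,0.001,0,0.03,0,-0.0006,0.0015,0,0.03,0,-0.0006,0.0015,0,0.03], newtons=20)

```text
clock: 13.22
tcp_pos: [0.5572, 0.1373, 0.0578]
orientation: [0.001, 0.747, 0.665, 0.001]
wrist_force: [5.2, -2.7, 4.1]
finger_gap: 0.0354
grip_force: 46.5
```

Request:
move_arm(moves=[0,0,0,0,0.037,0,0,0,0,0.041,0,0,0,0,0.045,0,0,0,0,0.06,0,0,0,0,0.06])

```text
clock: 13.63
tcp_pos: [0.5537, 0.1375, 0.0559]
orientation: [-0.001, 0.746, 0.666, -0.001]
wrist_force: [0.4, 0.7, -0.4]
finger_gap: 0.06
grip_force: 0.0
```

```bash
python3 - <<'E'
from h import *
S=cam('scene')
cv2.imwrite('pics/g5.png',cv2.resize(S['pixels'][180:280,240:370,::-1],None,fx=5,fy=5,interpolation=cv2.INTER_CUBIC))
E
```

```text
(no output)
```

View pics/g5.png

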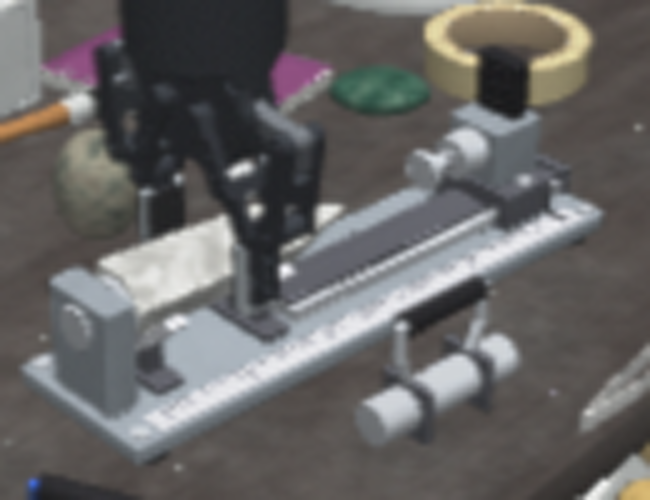

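The crystal lies in both V rests with its base at the anvil (about (110,290)), and the fingers are clear. Next I'll go up and over to the head's grip, turning 90°.

Request:
move_arm(moves=[0,0,0.01,0,0.065,0,0,0.03,0,0.065,0,0,0.06,0,0.07,0,0,0.1,0.12,0.07,0,0,0.12,0.24,0.07,-0.003,-0.03,0.12,0.36,0.07,-0.006,-0.06,0.12,0.48,0.07,-0.01,-0.1,0.12,0.6,0.06,-0.014,-0.13,0.12,0.72,0.06,-0.018,-0.17,0.12,0.84,0.05,-0.022,-0.2035,0.12,0.96,0.05,-0.022,-0.2035,0.12,1.08,0.05])

```text
clock: 14.68
tcp_pos: [0.5329, -0.0711, 0.1775]
orientation: [0.0, 0.301, 0.954, -0.001]
wrist_force: [0.8, 0.7, -0.4]
finger_gap: 0.0502
grip_force: 0.0
```

Request:
move_arm(moves=[0,0,0,0.12,0.05,0,0,0,0.24,0.05,0,0,0,0.36,0.05,0,0,0,0.48,0.05,0,0,0,0.491,0.05,0,0,0,0.491,0.05])

```text
clock: 15.18
tcp_pos: [0.5333, -0.0661, 0.1772]
orientation: [-0.0, 0.062, 0.998, 0.0]
wrist_force: [-0.1, 0.1, 0.0]
finger_gap: 0.0499
grip_force: 0.0
```

```bash
python3 - <<'E'
from h import *
s=env.get_state();print(s['tcp_pos'],s['orientation'],s['wrist_force'],s['joint_pos'])
# dark grip in scene
c=cam('scene');g=c['pixels'][180:215,325:355].max(2);m=(g<60).astype(np.uint8);n,l,st,ce=cv2.connectedComponentsWithStats(m);print(ce[1:]+[325,180],st[1:].tolist())
E
```

```text
[ 0.53330079 -0.06612513  0.17723812] [-7.69516716e-05  6.16757717e-02  9.98096225e-01  1.38500526e-04] [-0.13610589  0.07656907  0.0136575 ] [-2.72918345e-01  2.67495736e-01 -1.70485163e-01  1.13302398e+00
  2.38582116e-04 -1.49488488e-01]
[[340.16981132 195.89622642]] [[11, 10, 10, 13, 106]]
```

Request:
move_arm(moves=[-0.001,0,-0.04,0,0.05,-0.001,0,-0.07,0,0.05,-0.001,0,-0.088,0,0.05,-0.001,0,-0.092,0,0.05,-0.001,0,-0.092,0,0.05,-0.001,0,-0.092,0,0.05])

```text
clock: 15.73
tcp_pos: [0.5331, -0.0664, 0.0857]
orientation: [0.0, 0.061, 0.998, -0.0]
wrist_force: [0.4, 0.5, -0.3]
finger_gap: 0.0499
grip_force: 0.0
```

Request:
move_arm(moves=[0,0,0,0,0.03,0,0,0,0,0.022,0,0,0,0,0.015,0,0,0,0,0.005,0,0,0,0,0.005,0,0,0,0,0.005], newtons=30)

```text
clock: 16.23
tcp_pos: [0.5335, -0.0665, 0.0861]
orientation: [0.001, 0.06, 0.998, -0.0]
wrist_force: [-0.7, 0.9, 6.9]
finger_gap: 0.0126
grip_force: 31.4
```

Request:
move_arm(moves=[0.0005,0.004,0.001,0,0.005,0.0009,0.008,0.001,0,0.005,0.0018,0.016,0.001,0,0.005,0.0028,0.024,0.001,0,0.005,0.0037,0.032,0.001,0,0.005,0.0046,0.04,0.001,0,0.005,0.0051,0.044,0.001,0,0.005,0.0053,0.046,0.001,0,0.005,0.0053,0.046,0.001,0,0.005])

```text
clock: 16.98
tcp_pos: [0.5386, -0.0216, 0.0862]
orientation: [0.001, 0.061, 0.998, -0.002]
wrist_force: [1.0, -5.4, -0.9]
finger_gap: 0.0126
grip_force: 30.7
```

```bash
python3 - <<'E'
from h import *
s=env.get_state();print(s['tcp_pos'],s['wrist_force'],s['grip_force'])
c=cam('scene');cv2.imwrite('pics/m1.png',c['pixels'][:,:,::-1])
g=c['pixels'][180:260,240:350]
# row intensity profile along axis line z=.057 from predicted points
A=np.array([.115,.993]);F=np.array([.5604,.1857])
G=c['pixels'].astype(np.float32).mean(2)
for d in np.arange(.12,.215,.0025):
    p=proj(c,(*(F-A*d),.060)); print(int(d*1e4),int(cv2.getRectSubPix(G,(1,1),tuple(map(float,p)))[0,0]),end=' | ')
E
```

```text
[ 0.53862817 -0.02161652  0.08618572] [ 1.03567984 -5.35031661 -0.93980687] 30.742862820625305
1200 226 | 1225 227 | 1250 223 | 1275 220 | 1300 215 | 1325 176 | 1350 134 | 1375 102 | 1400 106 | 1425 110 | 1450 113 | 1475 115 | 1500 124 | 1525 155 | 1550 196 | 1575 208 | 1600 208 | 1625 185 | 1650 152 | 1675 150 | 1700 150 | 1725 143 | 1750 152 | 1775 180 | 1800 203 | 1825 211 | 1850 213 | 1875 213 | 1900 209 | 1925 183 | 1950 144 | 1975 113 | 2000 122 | 2025 144 | 2050 159 | 2075 162 | 2100 163 | 2125 161 |
```

Request:
move_arm(moves=[0.0004,0.003,0,0,0.005,0.0008,0.007,0,0,0.005,0.0012,0.01,0,0,0.005,0.0012,0.01,0,0,0.005])

```text
clock: 17.37
tcp_pos: [0.5398, -0.0118, 0.0862]
orientation: [0.001, 0.061, 0.998, -0.002]
wrist_force: [1.0, -6.4, 0.3]
finger_gap: 0.0123
grip_force: 30.8
```

```bash
cat > prof.py <<'E'
from h import *
s=env.get_state();print(s['clock'],s['tcp_pos'],s['wrist_force'],s['grip_force'])
A=np.array([.115,.993]);F=np.array([.5604,.1857]);D=np.arange(.120,.215,.0005)
acc={h:[] for h in(.055,.057,.060)}
for k in range(2):
    c=cam('scene');G=c['pixels'].astype(np.float32).mean(2)
    for h in acc: acc[h].append([cv2.getRectSubPix(G,(1,1),tuple(map(float,proj(c,(*(F-A*d),h)))))[0,0] for d in D])
for h in acc:
    v=np.mean(acc[h],0);g=np.diff(v); out=[]
    for i in range(1,len(v)):
        if (v[i]-165)*(v[i-1]-165)<0: out.append((round(float(D[i-1]+.0005*(165-v[i-1])/(v[i]-v[i-1]))*1e3,1),'+' if v[i]>v[i-1] else '-'))
    print(h,out)
E
python3 prof.py
```

```text
17.3667 [ 0.53976034 -0.01179102  0.08615844] [ 0.9509134  -6.39642402  0.26481793] 30.810112059116364
0.055 [(135.7, '-'), (146.7, '+'), (156.6, '-'), (170.6, '+'), (185.6, '-')]
0.057 [(137.0, '-'), (145.5, '+'), (156.9, '-'), (168.6, '+'), (185.1, '-')]
0.06 [(134.0, '-'), (142.8, '+'), (154.0, '-'), (166.6, '+'), (183.5, '-')]
```

Request:
move_arm(moves=[0.0002,0.0015,0,0,0.005,0.0004,0.003,0,0,0.005,0.0006,0.005,0,0,0.005,0.0006,0.005,0,0,0.005])

```text
clock: 17.8
tcp_pos: [0.5403, -0.0074, 0.0862]
orientation: [0.001, 0.061, 0.998, -0.002]
wrist_force: [-0.0, -8.9, -0.3]
finger_gap: 0.0126
grip_force: 31.0
```

```bash
python3 prof.py
```

```text
17.8 [ 0.54028316 -0.0074224   0.08619271] [-0.04106846 -8.9169782  -0.29442565] 30.970844328403473
0.055 [(135.8, '-'), (144.8, '+'), (152.3, '-'), (165.9, '+'), (181.7, '-')]
0.057 [(137.1, '-'), (143.1, '+'), (153.8, '-'), (164.2, '+'), (180.7, '-')]
0.06 [(134.1, '-'), (141.7, '+'), (152.5, '-'), (162.0, '+'), (179.1, '-'), (191.7, '+'), (195.0, '-')]
```

Request:
move_arm(moves=[0.0001,0.001,0,0,0.005,0.0002,0.002,0,0,0.005,0.0002,0.002,0,0,0.005])

```text
clock: 18.15
tcp_pos: [0.5404, -0.006, 0.0862]
orientation: [0.001, 0.061, 0.998, -0.003]
wrist_force: [-0.2, -10.9, 0.4]
finger_gap: 0.0127
grip_force: 31.2
```

```bash
python3 prof.py
```

```text
18.15 [ 0.54044285 -0.00598806  0.08618286] [ -0.1829159  -10.85717511   0.372571  ] 31.181434392929077
0.055 [(135.7, '-'), (144.5, '+'), (152.5, '-'), (164.8, '+'), (179.8, '-')]
0.057 [(136.5, '-'), (143.3, '+'), (154.7, '-'), (163.4, '+'), (179.1, '-')]
0.06 [(134.0, '-'), (141.9, '+'), (152.7, '-'), (160.7, '+'), (177.8, '-'), (191.3, '+'), (195.5, '-')]
```

Request:
move_arm(moves=[0.0001,0.001,0,0,0.005,0.0002,0.002,0,0,0.005,0.0002,0.002,0,0,0.005])

```text
clock: 18.5
tcp_pos: [0.5406, -0.0044, 0.0862]
orientation: [0.001, 0.061, 0.998, -0.003]
wrist_force: [0.0, -12.1, 0.4]
finger_gap: 0.0122
grip_force: 31.4
```

```bash
python3 prof.py
```

```text
18.5 [ 0.54063442 -0.00440605  0.08618853] [  0.03800594 -12.13830338   0.43976101] 31.381072998046875
0.055 [(135.8, '-'), (144.3, '+'), (154.3, '-'), (162.9, '+'), (178.3, '-')]
0.057 [(136.5, '-'), (143.2, '+'), (155.4, '-'), (161.2, '+'), (177.8, '-')]
0.06 [(134.1, '-'), (141.8, '+'), (152.4, '-'), (159.1, '+'), (176.2, '-'), (190.8, '+'), (194.6, '-')]
```

Request:
move_arm(moves=[-0.0002,-0.002,0,0,0.005,-0.0004,-0.004,0,0,0.005,-0.0005,-0.0045,0,0,0.005,-0.0005,-0.0045,0,0,0.005])

```text
clock: 18.93
tcp_pos: [0.5405, -0.0053, 0.0862]
orientation: [0.001, 0.06, 0.998, 0.001]
wrist_force: [3.4, 2.0, 0.8]
finger_gap: 0.012
grip_force: 30.7
```

```bash
python3 prof.py
```

```text
18.9333 [ 0.54051185 -0.00532981  0.08616517] [3.37684782 2.0174158  0.81157286] 30.72929173707962
0.055 [(135.7, '-'), (144.3, '+'), (154.0, '-'), (163.9, '+'), (179.2, '-')]
0.057 [(136.5, '-'), (143.2, '+'), (155.3, '-'), (162.2, '+'), (178.4, '-')]
0.06 [(134.1, '-'), (141.8, '+'), (152.3, '-'), (160.3, '+'), (176.3, '-'), (191.1, '+'), (194.8, '-')]
```

Combining the forward and backward forces (12.1 N and −2.0 N) gives a head friction of about 6.6 N and a plunger compression of about 4.6 mm. The image edges agree, so I'll release and back off.

Request:
move_arm(moves=[0,0.0003,0,0,0.016,0,0.0003,0,0,0.025,0,0.0003,0,0,0.04,0,0.0003,0,0,0.05,0,0.0003,0.01,0,0.05,0,0.0003,0.03,0,0.05,0,0,0.06,0,0.05,0,0,0.1,0,0.05,0,-0.03,0.13,0,0.05,0,-0.07,0.15,0,0.05,0,-0.11,0.15,0,0.05,0,-0.15,0.15,0,0.05])

```text
clock: 20.03
tcp_pos: [0.5404, -0.1573, 0.2392]
orientation: [0.002, 0.06, 0.998, -0.001]
wrist_force: [1.1, 0.6, 0.3]
finger_gap: 0.05
grip_force: 0.0
```

Request:
move_arm(moves=[0,-0.04,0,0,0.05,0,-0.08,0,0,0.05,0,-0.12,0,0,0.05,0,-0.16,0,0,0.05,0,-0.16,0,0,0.05,0,-0.16,0,0,0.05])

```text
clock: 20.53
tcp_pos: [0.5387, -0.3181, 0.2357]
orientation: [-0.0, 0.062, 0.998, 0.0]
wrist_force: [-0.1, 0.1, -0.3]
finger_gap: 0.05
grip_force: 0.0
```

```bash
python3 prof.py; python3 - <<'E'
from h import *
S=cam('scene');T=cam('top')
a=cv2.resize(S['pixels'][190:280,245:345,::-1],None,fx=6,fy=4,interpolation=cv2.INTER_CUBIC)
a=cv2.resize(S['pixels'][190:280,245:345,::-1],None,fx=4,fy=4,interpolation=cv2.INTER_CUBIC)
b=cv2.resize(T['pixels'][165:250,215:390,::-1],None,fx=2.28,fy=2.28,interpolation=cv2.INTER_CUBIC)
o=np.zeros((600,800,3),np.uint8);o[:360,:400]=a;o[:b.shape[0],400:400+b.shape[1]]=b[:, :400]
z=cv2.resize(S['pixels'][200:230,285:350,::-1],None,fx=8,fy=8,interpolation=cv2.INTER_CUBIC);o[360:600,:520]=z
cv2.imwrite('pics/end.png',o)
E
```

```text
20.5333 [ 0.53872784 -0.31807902  0.23567025] [-0.08819361  0.05276625 -0.33180951] 0.0
0.055 [(135.7, '-'), (144.4, '+'), (153.7, '-'), (163.9, '+'), (179.1, '-')]
0.057 [(136.4, '-'), (143.3, '+'), (155.3, '-'), (162.3, '+'), (178.3, '-')]
0.06 [(134.0, '-'), (141.9, '+'), (152.3, '-'), (160.3, '+'), (176.3, '-'), (191.7, '+'), (194.2, '-')]
```

View pics/end.png

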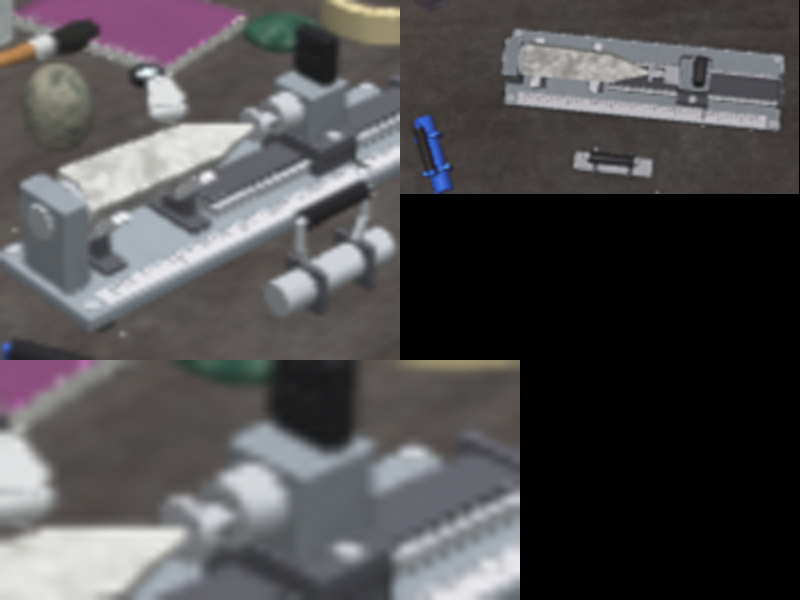

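The crystal lies in the rests with its base at the anvil and its tip on the pressed plunger disc (about (185,530) in the bottom crop). The bar stands beside the gauge, and the head didn't move on release, so I'm handing in.

```bash
python3 -c "
from workcell import env
print(env.hand_in())"
```

```text
the job is handed in; nothing more can be done
None
```

I've handed the job in: the clear point lies in the V rests, base against the anvil, with the plunger pressed in about 4.6 mm (estimated from wrist force and image edges), and the setting bar stands on the desk beside the gauge.

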